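Release the slide chamber's sprung cover and park its rack

TASK

Slide the orange thumb latch on the slide chamber sideways so that the sprung cover swings open, and lift the rack of slides out by its middle, where the chamber leaves room for fingers. Stand the rack upright on a clear patch of bench and let go; then take it again by one end and set it fully home in the free, green-lined bay of the three-bay stand, lying along the bay like the other racks, with the end you hold at the open front. Leave the cover open, keep the rack upright throughout, and do not disturb the parked racks or the other things on the bench.

Things in the scene. Friction and masses are not known exactly. Their poses are not given: they have to be found in the camera images.
- latch_knob (a point): Centre of the orange latch knob, 18 x 14 x 20 mm (x, y, z), on the 88 mm high front ledge of the white chamber. Knob top 10 mm above this point, the black slide it stands on 10 mm below. Axes are the chamber's: x to its back, +y the way the latch slides to release, z up. The shut cover's edge is 28 mm away in +x, its steel strike tab 15 mm.
- latch (a joint): Latch travel in m: 0 latched (a spring returns it), 0.018 the stop; the cover is free beyond about 0.012. It takes 2 to 4 N sideways (+y).
- cover (a joint): Angle of the chamber's cover, rad: 0 shut, 2.1 open. Its spring swings it up in about 1.5 s once the latch is clear, and holds it open. Plate 118 x 112 x 6 mm, grey with a clear window.
- cover_hinge (a point): Middle of the cover's hinge line on the chamber's back top edge, 88 mm up; the line runs along y, x points to the back. Fully open, the cover leans back 30 degrees beyond upright: it reaches 195 mm above the bench and 65 mm behind this point.
- chamber_well (a point): Centre of the floor of the fixed chamber's well, 5 mm up; x to the back, y sideways. The chamber, 88 mm high, spans x -107 to +59 mm and y +-56 mm from here. The well is 106 mm long (x), 43 mm wide at its ends but 100 mm wide over its middle 54 mm (x -27 to +27 mm): only there is room for fingers beside the rack.
- slide_rack_mid (a point): Centre (40 mm above its underside) of the rack to move: green, with pink and blue slides, 36 x 100 x 80 mm (own x, y, z up), 0.13 to 0.25 kg. Lower 44 mm: frame, 36 wide, 100 long; above it the slides, 26 mm wide (x), 85 long (y). Grip across the slides, 55 to 70 mm above the underside. It starts in the well, its long axis along the chamber's x. Both ends alike.
- bay_spot (a point): Top centre of the green liner (90 x 36 mm, 8 mm above the bench) in the one free bay of the stand; the rack's underside centre belongs here. x points into the bay, y across it. White side walls run from 8 mm in front of this point (-x) to the back, 44 mm apart; the back stop's face is 53 mm behind it. The front 42 mm of a parked rack sticks out in front of the walls.
- stand_mid (a point): Centre of the underside of the fixed three-bay stand, at its middle bay; x to its back, y sideways. The stand spans x -52 to +59 mm and y +-90 mm; bays 60 mm apart, centre to centre; white walls 77 mm high, back stop 65 mm.
- parked_a_mid (a point): Centre (40 mm above its underside) of a brown rack with pink and clear slides, 36 x 100 x 80 mm, parked in another bay of the stand; loose; leave it.
- parked_b_mid (a point): Centre (40 mm above its underside) of a brown rack with blue slides, 36 x 100 x 80 mm, parked in another bay; loose; leave it.
- timer_mid (a point): Centre of a white bench timer, 30 x 62 x 58 mm, loose, standing beside the chamber; leave it.
- dropper_mid (a point): Centre of a brown dropper bottle, 33 mm across, 102 mm tall, loose, standing beside the stand; leave it.
- cassette_mid (a point): Centre of a blue tissue cassette with a wax block, 28 x 41 x 14 mm, loose on the bench in front; leave it.
- tape_mid (a point): Centre of a roll of masking tape lying flat, 103 mm across, 25 mm high, loose; leave it.
- cover_box_mid (a point): Centre of a white and purple cover-glass box, 60 x 60 x 22 mm, loose; leave it. Other bottles, jars and racks and a monitor pole stand fixed beyond y = 0.45 m; the bench is free from x = 0.36 to 0.65 m and y = 0.02 to 0.45 m but for the things listed.
There are look-alikes about, which are no part of the job. What is shaped like the part that bears latch_knob but pink is not meant.

How it is judged:
By the outcome, as a careful person would: the job done as asked, in the order asked, and still so for the second after the job is handed in, with the robot touching nothing.
It also fails if it takes over 72 s, if anything falls off the work surface, if the arm or the gripper's body presses on something with over 40 N, if the wrist force passes 120 N, or if a joint passes its speed limit or range.

ROBOT

A 7-joint arm with a two-finger parallel gripper is mounted at the origin on a cart in front of the work surface, level with it; the furniture and walls round the work are solid. World frame = base frame: x ahead of the robot, y to its left, z up, the work surface at z = 0. Lengths are in m, angles in rad, forces in N, time in s.
With the tool pointing down it reaches from about 0.4 to 0.9 m from the base axis. Payload 5.6 kg.
Tool frame: the origin (TCP) lies at the very end of the fingers, on their centre line; the grasp point (between the pads) lies 19 mm behind it; z points along the fingers, y is the line along which they close (so a half turn about z gives the same grasp; the last joint's range is limited). The gripper opens to 92 mm and grips with 3 to 60 N. Pads are 20 mm wide; open, the fingers measure 128 mm over their backs; the gripper's body (75 mm by 189 mm) begins 69 mm behind the grasp point.
Start: joints at [-1.387, 0.468, -0.012, 1.603, 0.006, 1.071, -0.056], TCP at [0.146, 0.633, 0.215] pointing down, gripper open.
Joint ranges: [-2.53, 2.53], [-0.31, 2.02], [-1.57, 1.55], [0.28, 2.44], [-1.29, 4.43], [0.15, 1.84], [-2.92, 2.92]. Speed limits (rad/s): [2.57, 2.57, 3.14, 3.14, 3.14, 3.14, 3.14].

INTERFACE

Orientations are given as [roll, pitch, yaw] about the fixed x, y, z axes, in that order (R = Rz(yaw) Ry(pitch) Rx(roll)).
In Python, from plant import * gives the robot as it stands.
- The arm moves only by the shell command python3 -m creep 'ROWS'. ROWS is JSON, a list that holds one entry, the list of rows, each a list of 7 numbers: the turn, a rotation vector about the tool's x, y, z in rad, then the shift along the tool's x, y, z in mm, then the gripper command: -1 is shut, 1 is fully open, values between are in proportion. In form: [[[wx, wy, wz, tx, ty, tz, claw], ...]]. A call has 1 to 12 rows; each row shifts and turns the commanded pose from where the row before left it, along the tool's axes as they then stand; what a row does not reach is not made up. A row lasts 1/12 s, in which the tool goes at most 41.7 mm and 7.16 degrees, less where a joint would pass 70% of its speed; a pose out of reach is approached as far as the arm can. A call is refused whole if a number of a shift passes 41.7 or a number of a turn 0.125, either way. A call with a gripper value outside its range is refused whole. The fingers move at their own pace and stop on an object; the grip force is fixed at half the most. Time passes only in rows, so rows that do not move let the fingers close. It gives the time, the measured TCP pose, the force, the opening and the grip force at its end, in the units of the state.
- observe(): the state, without advancing time (a new reading comes with each control period).
- capture(name): name is "scene" or "top"; returns a dict with "color" (384x512x3 uint8, blue, green, red), "depth" (384x512 float32, m along the optical axis (not along the pixel's ray), 0 where there is no reading), "mtx" (3x3 intrinsics, pixels), "k1" (the pictures are not rectified: a ray, as slopes to the right and down, at radius r is drawn at 1 + k1 r^2 times it, then the intrinsics apply), "extrinsics" (4x4, takes a point from world to camera coordinates). Camera axes: x right, y up, looking along -z (the intrinsics and any distortion apply to the point x, -y, -z); pixel columns grow to the right and rows downward; lengths in m; the calibration is good to about 2 mm. A picture is of the moment at which its call begins.
- job_done(): hands the job in; it is judged then, once.
The state is a dict: "t": time; "qpos": joint angles; "qvel": joint speeds; "effort": joint torques, N m; "ee_pos": TCP position; "tool_rot": TCP orientation; "ft_force": force on the tool from outside, world axes, zero at the start; "wrist_torque": the same for the moment, N m; "opening": finger opening in m; "gripper_force": force on a finger pad.
Only numpy, scipy, OpenCV 4.12 (cv2) and the standard library are available. Lean on these libraries where they do the work, as an engineer would, in place of code of your own. Each camera call takes 0.05 s, during which the arm holds its last target. There are 200 camera calls.

## Working session

There is one attempt and no reset: what is moved stays moved. The work goes in short steps, Python scripts to look and compute and a shell command to move; the robot and the scene stay as the last step left them, time stands still between calls to the robot, and variables do not carry over. Pictures are saved under pics/ and viewed, at most 10 in all, crops included, and the job is handed in when it is done.

```bash
ls; mkdir -p pics; cat > h.py <<'E'
from plant import *
import numpy as np, cv2
def snap(name,fn):
    c=capture(name); np.savez('pics/'+fn+'.npz',**c); cv2.imwrite('pics/'+fn+'.png',c['color']); return c
def load(fn): return dict(np.load('pics/'+fn+'.npz'))
def ray(c,u,v):
    K=np.array(c['mtx']); k1=float(c['k1'])
    p=cv2.undistortPoints(np.array([[[u,v]]],float),K,np.array([k1,0,0,0,0]))[0,0]
    E=np.array(c['extrinsics']); R=E[:3,:3]; t=E[:3,3]
    d=R.T@np.array([p[0],-p[1],-1.]); o=-R.T@t
    return o,d
def at_z(c,u,v,z):
    o,d=ray(c,u,v); return o+d*(z-o[2])/d[2]
def by_depth(c,u,v):
    o,d=ray(c,u,v); r=c['depth'][int(v)-1:int(v)+2,int(u)-1:int(u)+2]; r=r[r>0]
    return o+d*np.median(r) if len(r) else None
def tri(c1,p1,c2,p2):
    o1,d1=ray(c1,*p1); o2,d2=ray(c2,*p2)
    s=np.linalg.lstsq(np.c_[d1,-d2],o2-o1,rcond=None)[0]
    a=o1+d1*s[0]; b=o2+d2*s[1]; return (a+b)/2,np.linalg.norm(a-b)
def proj(c,P):
    E=np.array(c['extrinsics']); q=E[:3,:3]@np.array(P)+E[:3,3]
    return cv2.projectPoints(np.array([[q[0],-q[1],-q[2]]]),np.zeros(3),np.zeros(3),np.array(c['mtx']),np.array([float(c['k1']),0,0,0,0]))[0][0,0]
E
python3 - <<'E'
from h import *
np.set_printoptions(precision=4,suppress=True)
a=snap('scene','s0'); b=snap('top','t0')
im=np.vstack([a['color'],b['color']])
for c in (a,b): print(c['mtx'],c['k1'],c['extrinsics'],(c['depth']>0).mean())
o=observe(); print(o['ee_pos'],o['tool_rot'],o['t'],o['opening'])
for n,c in (('s0b',a),('t0b',b)): cv2.imwrite('pics/'+n+'.png',cv2.resize(c['color'],(800,600),interpolation=cv2.INTER_CUBIC))
E
```

```text
pics
[[388.884    0.     253.0727]
 [  0.     388.884  185.9463]
 [  0.       0.       1.    ]] -0.11852042000042198 [[ 0.9075 -0.42   -0.0034 -0.3011]
 [ 0.2712  0.5797  0.7684 -0.314 ]
 [-0.3208 -0.6982  0.64   -0.6719]
 [ 0.      0.      0.      1.    ]] 0.9961700439453125
[[429.8988   0.     255.8282]
 [  0.     429.8988 197.0272]
 [  0.       0.       1.    ]] 0.03140562712615083 [[ 0.0107 -0.9996 -0.026   0.2281]
 [ 0.9974  0.0089  0.0711 -0.474 ]
 [-0.0708 -0.0267  0.9971 -0.9855]
 [ 0.      0.      0.      1.    ]] 0.9960734049479166
[0.1461 0.6328 0.2137] [-3.14    0.0001  2.9147] 0.1 0.09221552615517416
```

View pics/s0b.png

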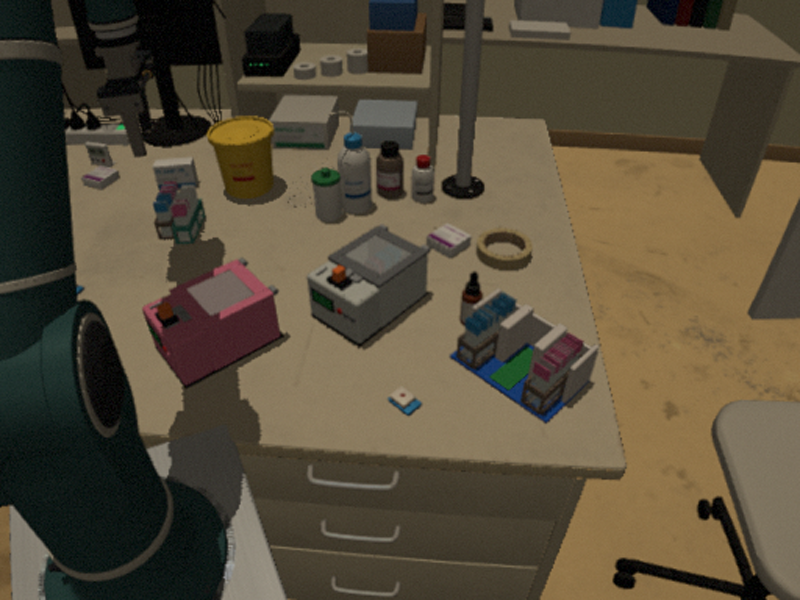

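View pics/t0b.png

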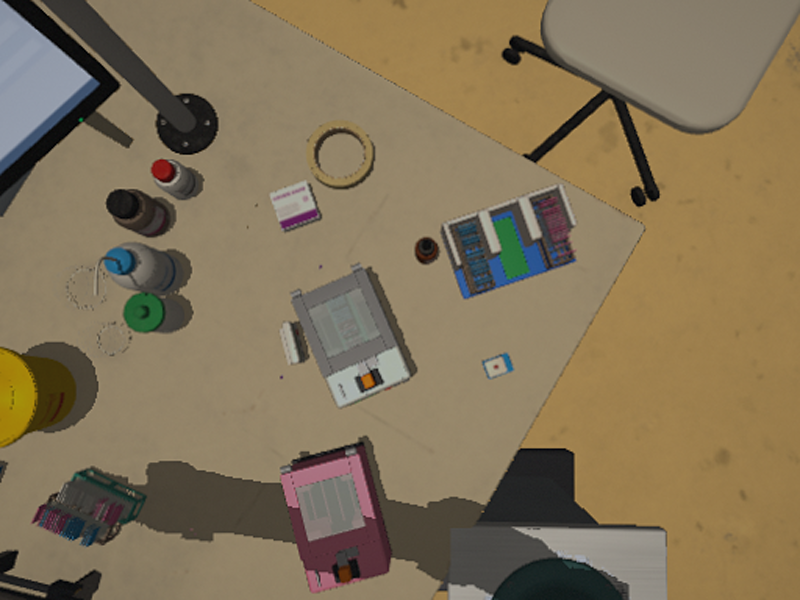

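Two chambers show up. The white one has its knob at scene (340,275) and top (368,380). The pink look-alike has its knob at scene (166,312) and top (346,572). The white one fits the description, so I'll confirm it in crops and measure with depth as well.

```bash
python3 - <<'E'
from h import *
np.set_printoptions(precision=4,suppress=True)
a=load('s0'); b=load('t0')
def crop(c,x,y,w,h,s): return cv2.resize(c['color'][y:y+h,x:x+w],None,fx=s,fy=s,interpolation=cv2.INTER_CUBIC)
A=crop(b,184,160,100,75+25,4); B=crop(a,190,140,100,100,4)
C=crop(b,262,108,114,57,3.5088)[:200]; D=crop(a,280,170,114,57,3.5088)[:200]
top=np.hstack([A,B]); bot=np.hstack([cv2.resize(C,(400,200)),cv2.resize(D,(400,200))])
cv2.imwrite('pics/c1.png',np.vstack([top,bot]))
# clouds
def cloud(c):
    H,W=c['depth'].shape; u,v=np.meshgrid(np.arange(W),np.arange(H))
    p=cv2.undistortPoints(np.stack([u,v],-1).reshape(-1,1,2).astype(float),c['mtx'],np.array([float(c['k1']),0,0,0,0])).reshape(-1,2)
    d=c['depth'].reshape(-1,1); q=np.c_[p[:,0],-p[:,1],-np.ones(len(p))]*d
    E=c['extrinsics']; P=(q-E[:3,3])@E[:3,:3]; P[d[:,0]==0]=np.nan; return P.reshape(H,W,3)
for n,c in(('s',a),('t',b)):
    P=cloud(c); np.save('pics/P%s.npy'%n,P)
P=np.load('pics/Pt.npy')
z=P[...,2]
bench=P[300:310,60:300].reshape(-1,3); print('bench z',np.nanmedian(z[240:290,130:170]))
def rect(x0,x1,y0,y1,zl,zh):
    m=np.zeros(z.shape,bool); m[y0:y1,x0:x1]=1; m&=(z>zl)&(z<zh)
    q=P[m][:,:2].astype(np.float32); return m.sum(),cv2.minAreaRect(q*1000),np.median(z[m])
print('chamber',rect(184,268,160,265,.078,.1))
print('knob',rect(220,250,225,255,.101,.13))
print('cover',rect(184,268,160,240,.09,.102))
print('stand',rect(270,375,112,195,.05,.1))
print('standall',rect(270,375,112,195,.003,.1))
print('timer',rect(176,195,200,236,.03,.07))
print('dropper',rect(262,282,148,172,.03,.12))
print('cass',rect(300,335,220,245,.006,.03))
print('tape',rect(190,245,70,125,.01,.03))
print('box',rect(170,208,112,150,.01,.03))
E
```

```text
bench z 0.00024182349403903004
chamber (np.int64(3907), ((427.91748046875, 301.5604248046875), (175.46058654785156, 112.23946380615234), 24.121397018432617), np.float64(0.09408289104304253))
knob (np.int64(66), ((373.2821960449219, 276.8524169921875), (32.40149688720703, 13.797225952148438), 25.248172760009766), np.float64(0.11498983965779586))
cover (np.int64(2994), ((434.4226379394531, 304.52685546875), (161.18197631835938, 112.16071319580078), 24.109148025512695), np.float64(0.09472704389422419))
stand (np.int64(2122), ((563.9961547851562, 90.65864562988281), (110.97021484375, 223.11256408691406), 19.31143569946289), np.float64(0.07394869853966073))
standall (np.int64(4805), ((579.7380981445312, 77.24066162109375), (197.77798461914062, 247.62554931640625), 0.112569160759449), np.float64(0.044292430890680835))
timer (np.int64(195), ((417.8956604003906, 389.2660217285156), (61.29767608642578, 12.79934024810791), 15.483311653137207), np.float64(0.056719748759859516))
dropper (np.int64(194), ((554.8330078125, 195.88040161132812), (32.38924026489258, 32.226318359375), 0.8835021257400513), np.float64(0.06415633116868083))
cass (np.int64(177), ((386.6806335449219, 86.63094329833984), (28.234731674194336, 40.327632904052734), 20.705175399780273), np.float64(0.012862582510403644))
tape (np.int64(828), ((703.6039428710938, 340.7067565917969), (100.4874038696289, 126.36627197265625), 14.818659782409668), np.float64(0.024490695926345073))
box (np.int64(695), ((633.4884643554688, 382.89373779296875), (62.573551177978516, 88.09066772460938), 20.722312927246094), np.float64(0.02298711286095435))
```

View pics/c1.png

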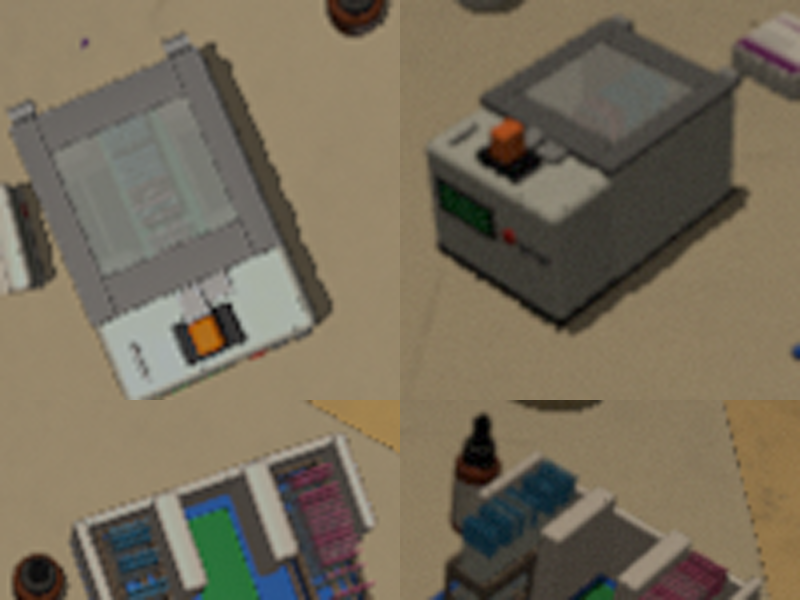

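Confirmed: the white chamber's knob is orange (crop (207,333) top, (507,140) scene), and the pink chamber is the decoy. The stand's green-lined bay is its middle one, with blue slides to its left and pink to its right. Next I work out the poses.

```bash
python3 - <<'E'
from h import *
np.set_printoptions(precision=4,suppress=True)
a=load('s0'); b=load('t0'); P=np.load('pics/Pt.npy'); z=P[...,2]
print('knob tri',tri(b,(184+207/4,160+332/4),a,(190+108/4,140+128/4)))
# colour masks
for n,c,Pn,win in(('t',b,'Pt',(225,232,250,255)),('s',a,'Ps',(205,165,230,190))):
    x0,y0,x1,y1=win; h=cv2.cvtColor(c['color'],cv2.COLOR_BGR2HSV); Q=np.load('pics/%s.npy'%Pn)
    m=np.zeros(z.shape,bool); m[y0:y1,x0:x1]=1
    m&=(h[...,0]<18)&(h[...,1]>150)&(h[...,2]>90); q=Q[m]; t=q[q[:,2]>.111]
    print(n,'knob px',m.sum(),'zmax',np.nanpercentile(q[:,2],95),'topmean',t.mean(0),cv2.minAreaRect((q[:,:2]*1000).astype(np.float32)))
    # green liner
    x0,y0,x1,y1=(310,125,345,185) if n=='t' else (300,215,350,255)
    m=np.zeros(z.shape,bool); m[y0:y1,x0:x1]=1
    m&=(h[...,0]>40)&(h[...,0]<80)&(h[...,1]>120); q=Q[m]; print('liner',m.sum(),np.median(q[:,2]),cv2.minAreaRect((q[:,:2]*1000).astype(np.float32)))
# stand walls: points z .07-.08 white in top
h=cv2.cvtColor(b['color'],cv2.COLOR_BGR2HSV)
m=np.zeros(z.shape,bool); m[112:195,280:375]=1; w=m&(h[...,1]<60)&(h[...,2]>130)&(z>.06)&(z<.085)
q=P[w]; 
n,l,s,_=cv2.connectedComponentsWithStats(w.astype(np.uint8))
print(cv2.minAreaRect((q[:,:2]*1000).astype(np.float32)),np.median(q[:,2]))
for th in (17,18,19,20,21):
    t=np.radians(th); X=q[:,:2]@[np.cos(t),np.sin(t)]*1e3; Y=q[:,:2]@[-np.sin(t),np.cos(t)]*1e3
    f=X<np.percentile(X,60)
    print(th,np.percentile(X,[1,99]),np.histogram(Y[f],bins=np.arange(-140,-50+60,4))[0],Y.min(),Y.max())
E
```

```text
knob tri (array([0.3667, 0.2717, 0.1165]), np.float64(0.0023315940256757564))
t knob px 60 zmax 0.11807583896956135 topmean [0.3662 0.2732 0.1153] ((360.1634826660156, 265.1988830566406), (36.917564392089844, 16.662189483642578), 51.15685272216797)
liner 475 nan ((566.3314819335938, 69.26695251464844), (87.49238586425781, 34.071353912353516), 18.688209533691406)
s knob px 32 zmax 0.11926631412791533 topmean [0.3639 0.2714 0.1168] ((362.9176025390625, 272.7732238769531), (15.812610626220703, 14.029364585876465), 36.04875564575195)
liner 361 0.00957329574818337 ((562.8135375976562, 70.31217956542969), (90.55484008789062, 35.41107940673828), 20.07463836669922)
((591.2503051757812, 77.90435028076172), (66.31867218017578, 180.26280212402344), 19.52233123779297) 0.07698413226968297
17 [554.594 622.849] [ 1 26 37 38 31  0  0  0  0  0  0  0  0  0  0  0 28 42 40 32  1  0  0  0
  0  0  0  0  0  0  0 30 35  1  0  0  0] -188.77206795409603 -7.370944308154416
18 [553.5731 619.877 ] [39 40  9  0  0  0  0  0  0  0  0  0  0  8 42 40 41 11  0  0  0  0  0  0
  0  0  0  0 11 40 12  0  0  0  0  0  0] -198.73984178736458 -18.06780285281448
19 [551.8446 617.1256] [ 0  0  0  0  0  0  0  0  0  0  0 29 42 38 32  0  0  0  0  0  0  0  0  0
  0  0 27 34  0  0  0  0  0  0  0  0  0] -208.89681155666787 -28.572652348290564
20 [549.7979 615.1218] [ 0  0  0  0  0  0  0  0 11 39 35 41 13  0  0  0  0  0  0  0  0  0  0 10
 37 12  0  0  0  0  0  0  0  0  0  0  0] -219.19931749309146 -38.89605116092555
21 [547.0687 614.0041] [ 0  0  0  0  0  0 30 38 40 29  0  0  0  0  0  0  0  0  0  0  0 27 30  0
  0  0  0  0  0  0  0  0  0  0  0  0  0] -229.43505319397525 -48.62018921262756
```

```bash
python3 -m creep '[[[0,0,0,-24.6,-25.1,0,-0.13],[0,0,0,-24.6,-25.1,0,-0.13],[0,0,0,-24.6,-25.1,0,-0.13],[0,0,0,-24.6,-25.1,0,-0.13],[0,0,0,-24.6,-25.1,0,-0.13],[0,0,0,-24.6,-25.1,0,-0.13],[0,0,0,-24.6,-25.1,0,-0.13],[0,0,0,-24.6,-25.1,0,-0.13],[0,0,0,-24.6,-25.1,0,-0.13],[0,0,0,-24.6,-25.1,0,-0.13],[0,0,0,-24.6,-25.1,0,-0.13],[0,0,0,-24.6,-25.1,0,-0.13]]]'
python3 -m creep '[[[0,0,-0.108,0,0,0,-0.13],[0,0,-0.108,0,0,0,-0.13],[0,0,-0.108,0,0,0,-0.13],[0,0,-0.108,0,0,0,-0.13],[0,0,-0.108,0,0,0,-0.13],[0,0,-0.108,0,0,0,-0.13],[0,0,0,0,0,0,-0.13],[0,0,0,0,0,0,-0.13]]]'
```

```text
t: 1.1
ee_pos: [0.3665, 0.2717, 0.2145]
tool_rot: [-3.141, -0.0, 2.915]
ft_force: [1.1, 0.1, 0.2]
opening: 0.0402
gripper_force: 0.0
t: 1.77
ee_pos: [0.366, 0.2733, 0.2144]
tool_rot: [-3.141, -0.0, -2.724]
ft_force: [0.7, -0.4, -0.5]
opening: 0.0401
gripper_force: 0.0
```

```bash
python3 -m creep '[[[0,0,0,0,0,20,-0.13],[0,0,0,0,0,20,-0.13],[0,0,0,0,0,20,-0.13],[0,0,0,0,0,18,-0.13],[0,0,0,0,0,14,-0.13],[0,0,0,0,0,12,-0.13],[0,0,0,0,0,8,-0.13],[0,0,0,0,0,1,-0.13],[0,0,0,0,0,0,-0.13]]]'
python3 - <<'E'
from h import *
a=snap('scene','s1'); b=snap('top','t1')
f=lambda c,x,y:cv2.resize(c['color'][y:y+120,x:x+100],(400,480),interpolation=cv2.INTER_CUBIC)
cv2.imwrite('pics/c2.png',np.hstack([f(b,184,170),f(a,190,100)]))
E
```

```text
t: 2.52
ee_pos: [0.366, 0.2734, 0.1014]
tool_rot: [-3.141, -0.001, -2.722]
ft_force: [0.6, 0.2, 0.8]
opening: 0.0402
gripper_force: 0.0
```

View pics/c2.png

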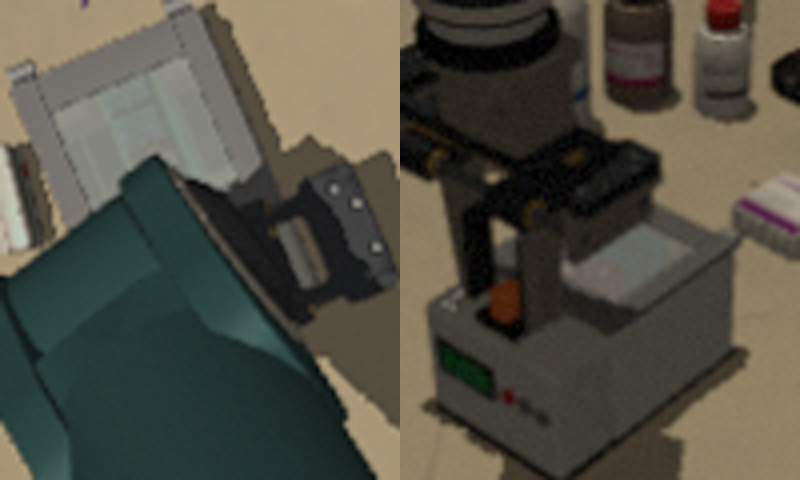

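The fingers straddle the knob (scene crop (505,300)), clear of the cover. I push along tool +y, which is chamber +y.

```bash
python3 -m creep '[[[0,0,0,0,4,0,-0.13],[0,0,0,0,4,0,-0.13],[0,0,0,0,4,0,-0.13],[0,0,0,0,3,0,-0.13],[0,0,0,0,3,0,-0.13],[0,0,0,0,2,0,-0.13],[0,0,0,0,2,0,-0.13],[0,0,0,0,2,0,-0.13],[0,0,0,0,2,0,-0.13],[0,0,0,0,0,0,-0.13]]]'
python3 - <<'E'
from h import *
a=snap('scene','s2'); o=observe(); print(o['ft_force'],o['gripper_force'])
E
python3 -m creep '[[[0,0,0,0,1,0,-0.13],[0,0,0,0,1,0,-0.13],[0,0,0,0,1,0,-0.13],[0,0,0,0,0,0,-0.13],[0,0,0,0,0,0,-0.13],[0,0,0,0,0,0,-0.13]]]'
python3 - <<'E'
from h import *
b=snap('scene','s3'); a=load('s2')
f=lambda c,x,y:cv2.resize(c['color'][y:y+120,x:x+100],(400,480),interpolation=cv2.INTER_CUBIC)
cv2.imwrite('pics/c3.png',np.hstack([f(a,190,100),f(b,190,100)]))
E
```

```text
t: 3.45
ee_pos: [0.3554, 0.2976, 0.1016]
tool_rot: [3.141, 0.0, -2.72]
ft_force: [0.3, -0.1, 0.9]
opening: 0.0398
gripper_force: 0.5
[ 0.38192165 -0.60869598 -0.07982237] 0.49141237512230873
t: 4.0
ee_pos: [0.3542, 0.3, 0.1016]
tool_rot: [3.141, 0.0, -2.72]
ft_force: [0.5, -0.3, -0.4]
opening: 0.04
gripper_force: 0.7
```

View pics/c3.png

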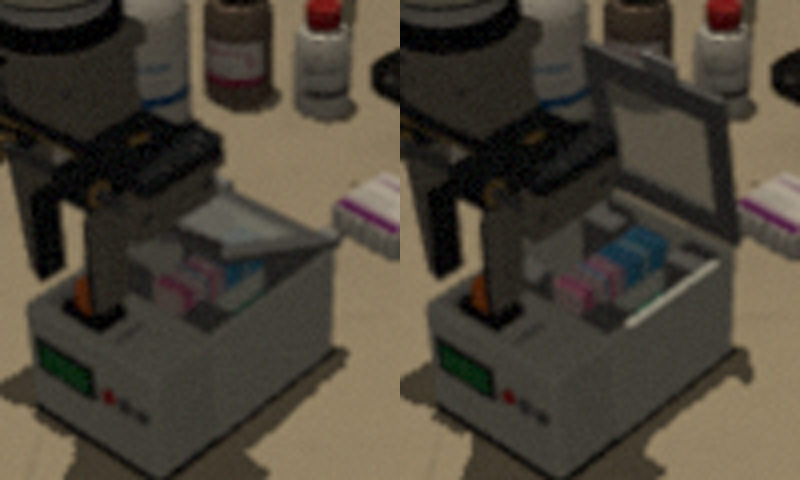

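The cover is swinging open: scene right crop (660,130) shows it up, with the rack visible at (610,270). I wait, back off, rise, and move aside for a clear view.

```bash
python3 -m creep '[[[0,0,0,0,0,0,-0.13],[0,0,0,0,0,0,-0.13],[0,0,0,0,0,0,-0.13],[0,0,0,0,0,0,-0.13],[0,0,0,0,0,0,-0.13],[0,0,0,0,0,0,-0.13],[0,0,0,0,-5,0,-0.13],[0,0,0,0,-6,0,-0.13],[0,0,0,0,-8,0,-0.13],[0,0,0,0,-8,0,-0.13],[0,0,0,0,0,-10,-0.13],[0,0,0,0,0,-20,-0.13]]]'
python3 -m creep '[[[0,0,0,0,0,-30,-0.13],[0,0,0,0,0,-30,-0.13],[0,0,0,0,0,-30,-0.13],[0,0,0,-5,-25,0,-0.13],[0,0,0,-8,-30,0,-0.13],[0,0,0,-8,-30,0,-0.13],[0,0,0,-8,-30,0,-0.13],[0,0,0,-8,-30,0,-0.13],[0,0,0,-8,-25,0,-0.13],[0,0,0,0,-15,0,0.1],[0,0,0,0,0,0,0.1],[0,0,0,0,0,0,0.1]]]'
python3 - <<'E'
from h import *
a=snap('scene','s4'); b=snap('top','t4')
f=lambda c,x,y:cv2.resize(c['color'][y:y+120,x:x+100],(400,480),interpolation=cv2.INTER_CUBIC)
cv2.imwrite('pics/c4.png',np.hstack([f(b,180,150),f(a,190,110)]))
E
```

```text
t: 5.05
ee_pos: [0.3643, 0.2734, 0.1307]
tool_rot: [-3.14, -0.004, -2.722]
ft_force: [-0.9, -0.4, -0.3]
opening: 0.04
gripper_force: 0.0
t: 6.05
ee_pos: [0.4819, 0.1245, 0.2221]
tool_rot: [3.141, 0.0, -2.722]
ft_force: [-0.7, -0.2, -0.3]
opening: 0.0507
gripper_force: 0.0
```

View pics/c4.png

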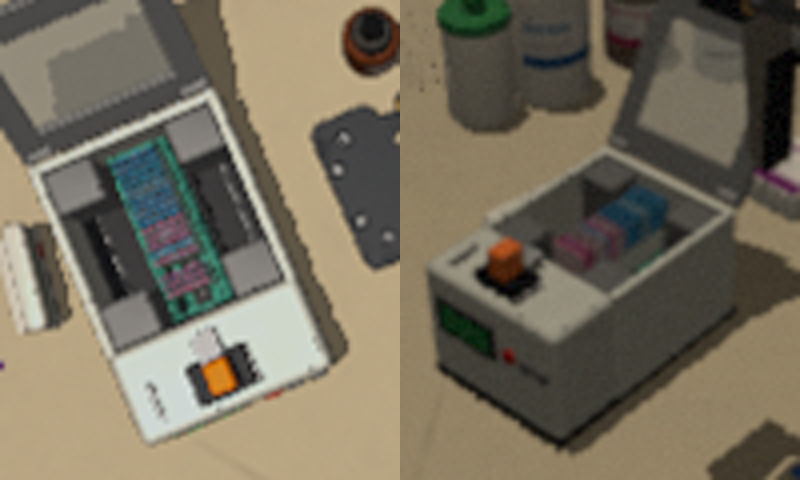

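The cover is fully open, the latch has returned, and the rack lies in the well (top crop (165,225); scene crop (610,230)). I measure its axis and height by depth in both views.

```bash
cat >> h.py <<'E'
def cloud(c):
    H,W=c['depth'].shape; u,v=np.meshgrid(np.arange(W),np.arange(H))
    p=cv2.undistortPoints(np.stack([u,v],-1).reshape(-1,1,2).astype(float),c['mtx'],np.array([float(c['k1']),0,0,0,0])).reshape(-1,2)
    d=c['depth'].reshape(-1,1); q=np.c_[p[:,0],-p[:,1],-np.ones(len(p))]*d
    E=c['extrinsics']; P=(q-E[:3,3])@E[:3,:3]; P[d[:,0]==0]=np.nan; return P.reshape(H,W,3)
def loc(P,o,th): # to frame at o (mm), yaw th deg
    t=np.radians(th); d=P[...,:2]*1e3-np.array(o); return d@[np.cos(t),np.sin(t)],d@[-np.sin(t),np.cos(t)],P[...,2]*1e3
E
python3 - <<'E'
from h import *
np.set_printoptions(precision=1,suppress=True)
for n in('t4','s4'):
    c=load(n); P=cloud(c); x,y,z=loc(P,(445.5,309.5),24.1)
    top=(abs(x)<60)&(abs(y)<60)&(z>84)&(z<93)
    m=(abs(x)<54)&(abs(y)<28)&(z>70)&(z<95)
    print(n,'slides n',m.sum(),'z',np.percentile(z[m],[5,50,95]),'x',np.percentile(x[m],[1,99]),'y',np.percentile(y[m],[1,5,50,95,99]))
    q=P[m][:,:2].astype(np.float32)*1000; print(cv2.minAreaRect(q),'mean',q.mean(0))
    f=(abs(x)<54)&(abs(y)<28)&(z>30)&(z<60); print('frame',f.sum(),np.percentile(x[f],[2,98]),np.percentile(y[f],[2,98]),np.median(z[f]))
    l=(x<-55)&(x>-125)&(abs(y)<70)&(z>84)&(z<92); print('ledge x',np.percentile(x[l],[1,99]),'y',np.percentile(y[l],[1,99]),np.median(z[l]))
    cs=m&(x>20); cf=m&(x<-20); print('ymid back/front',np.median(y[cs]),np.median(y[cf]))
E
```

```text
t4 slides n 449 z [72.3 84.2 88.2] x [-53.6  53.7] y [-27.6 -26.2   0.7  26.1  27.7]
((445.5393981933594, 309.44342041015625), (107.90548706054688, 55.85514450073242), 24.131860733032227) mean [451.8 313.4]
frame 362 [-48.9  53. ] [-18.2  21.7] 48.7075483501271
ledge x [-106.2  -55.6] y [-54.6  54.2] 88.10056906089673
ymid back/front 1.186983755868878 4.891280503941644
s4 slides n 488 z [72.1 85.  89. ] x [-48.3  53.7] y [-27.3 -24.   -1.7  24.7  27.2]
((445.5694580078125, 309.4121398925781), (107.81441497802734, 55.694732666015625), 24.11581039428711) mean [450.9 312.6]
frame 52 [ 0.6 42.5] [-16.4  -7.5] 52.782772523198545
ledge x [-108.2  -55.9] y [-55.4  54. ] 89.67486904518685
ymid back/front -0.35192632848595784 2.8747687661274757
```

```bash
python3 - <<'E'
from h import *
np.set_printoptions(precision=1,suppress=True)
for n in('t4','s4'):
    c=load(n); P=cloud(c); x,y,z=loc(P,(445.5,309.5),24.1)
    m=(abs(x)<48)&(abs(y)<19)&(z>78)&(z<92)
    print(n,m.sum(),'z',np.percentile(z[m],[50,90]),'x',np.percentile(x[m],[1,99]),'y',np.percentile(y[m],[2,10,50,90,98]))
    for lo,hi in((-45,-25),(-25,0),(0,25),(25,45)):
        k=m&(x>lo)&(x<hi); print(lo,k.sum(),np.percentile(y[k],[3,97]), y[k].mean())
E
```

```text
t4 180 z [84.5 87.3] x [-36.7  42.7] y [-12.7 -10.4  -0.1  10.3  12.4]
-45 26 [-10.6  12.7] 0.6834066866272372
-25 43 [-12.6  12. ] -0.054371166241151174
0 61 [-12.1  11.4] -0.3298818087656011
25 50 [-12.3  12.1] 0.0397115351641947
s4 257 z [85.7 88.3] x [-38.2  43.3] y [-13.  -11.6  -2.3  10.2  12.5]
-45 54 [-12.3  11.1] -1.3096127190662183
-25 71 [-13.   12.5] -1.1251536886532283
0 78 [-12.9  12.3] -1.9858095200688235
25 54 [-12.1  11.8] -1.903391359710341
```

```bash
python3 -m creep '[[[0,0,0,-6.2,20,0,0.1],[0,0,0,-6.2,28,0,0.1],[0,0,0,-6.2,30,0,0.1],[0,0,0,-6.2,30,0,0.1],[0,0,0,-6.2,30,0,0.1],[0,0,0,-6.2,28,0,0.1],[0,0,0,-6.2,17.7,0,0.1],[0,0,0,0,0,20,0.1],[0,0,0,0,0,25,0.1],[0,0,0,0,0,25,0.1],[0,0,0,0,0,20,0.1],[0,0,0,0,0,0,0.1]]]'
```

```text
t: 7.15
ee_pos: [0.4428, 0.31, 0.1281]
tool_rot: [-3.14, -0.007, -2.718]
ft_force: [-0.4, 0.3, 0.2]
opening: 0.0506
gripper_force: 0.0
```

```bash
python3 -m creep '[[[0,0,0,0,0,0,0.1],[0,0,0,0,0,15,0.1],[0,0,0,0,0,0,0.1],[0,0,0,0,0,0,0.1]]]'
```

```text
t: 7.48
ee_pos: [0.4465, 0.3109, 0.1177]
tool_rot: [3.141, 0.001, -2.72]
ft_force: [0.0, -0.7, 0.7]
opening: 0.0503
gripper_force: 0.0
```

```bash
python3 -m creep '[[[0,0,0,0,0,12,0.1],[0,0,0,0,0,14,0.1],[0,0,0,0,0,14,0.1],[0,0,0,0,0,12,0.1],[0,0,0,0,0,8,0.1],[0,0,0,0,0,4.5,0.1],[0,0,0,0,0,0,0.1],[0,0,0,0,0,0,0.1]]]'
```

```text
t: 8.15
ee_pos: [0.4467, 0.3103, 0.0522]
tool_rot: [3.142, 0.0, -2.721]
ft_force: [-0.4, 0.2, 0.3]
opening: 0.0507
gripper_force: 0.0
```

Now close.

```bash
python3 -m creep '[[[0,0,0,0,0,0,-1],[0,0,0,0,0,0,-1],[0,0,0,0,0,0,-1],[0,0,0,0,0,0,-1],[0,0,0,0,0,0,-1],[0,0,0,0,0,0,-1],[0,0,0,0,0,-3,-1],[0,0,0,0,0,-3,-1],[0,0,0,0,0,-4,-1],[0,0,0,0,0,0,-1]]]'
```

```text
t: 8.98
ee_pos: [0.4467, 0.3104, 0.0627]
tool_rot: [3.141, 0.001, -2.72]
ft_force: [0.3, 0.3, -2.4]
opening: 0.0257
gripper_force: 30.0
```

Held (25.7 mm, 30 N). I lift clear and carry it to the bench patch near (0.435, 0.170).

```bash
python3 -m creep '[[[0,0,0,0,0,-8,-1],[0,0,0,0,0,-14,-1],[0,0,0,0,0,-18,-1],[0,0,0,0,0,-20,-1],[0,0,0,0,0,-20,-1],[0,0,0,0,0,-20,-1],[0,0,0,0,0,-16,-1],[0,0,0,0,0,-10,-1],[0,0,0,0,0,0,-1]]]'
python3 -m creep '[[[0,0,0,4,-7,0,-1],[0,0,0,8,-14,0,-1],[0,0,0,10,-18,0,-1],[0,0,0,10,-18.6,0,-1],[0,0,0,10,-18,0,-1],[0,0,0,10,-18,0,-1],[0,0,0,8,-16,0,-1],[0,0,0,5,-9,0,-1],[0,0,0,2.7,-5,0,-1],[0,0,0,0,0,0,-1],[0,0,0,0,0,0,-1]]]'
```

```text
t: 9.73
ee_pos: [0.4475, 0.311, 0.1906]
tool_rot: [3.14, 0.004, -2.721]
ft_force: [0.3, 0.3, -1.5]
opening: 0.0254
gripper_force: 30.0
t: 10.65
ee_pos: [0.4351, 0.17, 0.1879]
tool_rot: [3.141, -0.0, -2.72]
ft_force: [-0.3, 0.3, -1.8]
opening: 0.0257
gripper_force: 30.0
```

```bash
python3 - <<'E'
from h import *
a=snap('scene','s5')
p=proj(a,(.435,.17,.14)).astype(int); print(p)
x,y=p[0]-60,p[1]-55
cv2.imwrite('pics/c5.png',cv2.resize(a['color'][y:y+110,x:x+130],(780,660))[:600])
P=cloud(a); X,Y,Z=loc(P,(435,170),24.1)
m=(abs(X)<60)&(abs(Y)<30)&(Z>90)&(Z<185); print(m.sum(),np.percentile(Z[m],[1,99]),np.percentile(X[m],[1,99]))
h=cv2.cvtColor(a['color'],cv2.COLOR_BGR2HSV); f=m&(Z<190)&(Y<-5)
for lo in range(-50,50,20):
    k=(abs(Y)<25)&(X>lo)&(X<lo+20)&(Z>100)&(Z<185)
    if k.sum()>5: print(lo,k.sum(),np.percentile(Z[k],[1,3,97]),np.median(Y[k]))
E
```

```text
[263 181]
686 [143.19364407 184.74363056] [-51.69219387  48.26246732]
-50 192 [143.35419663 144.11013479 184.6408524 ] -2.5272558370405775
-30 108 [143.1420296  143.45615093 184.0527641 ] -13.330800458802969
-10 94 [143.97108589 144.6397965  184.08631894] -17.02357473894024
10 85 [143.15408322 143.98529448 183.49865189] -16.43195222103655
30 96 [144.09654012 144.27924245 184.55521259] -15.925120453697573
```

View pics/c5.png

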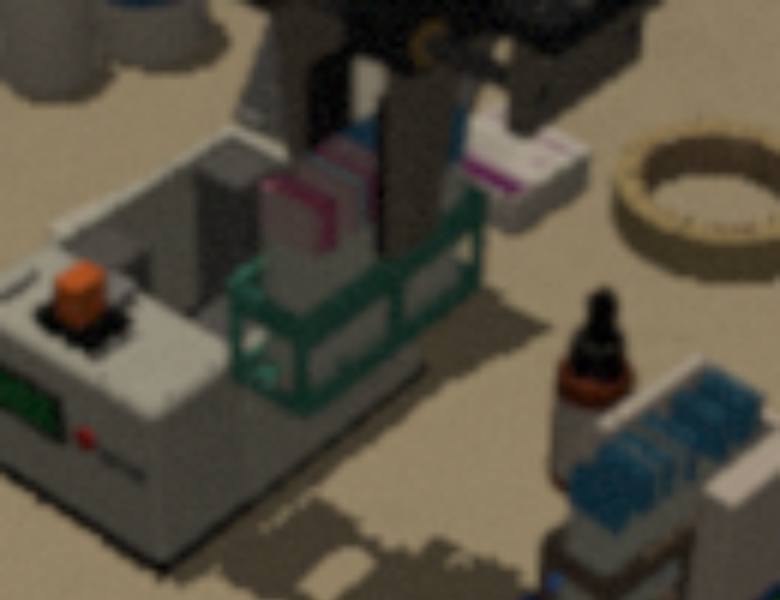

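The rack hangs level and upright in the grip (crop (355,290)), clear of everything. I turn it to the stand's yaw and lower it.

```bash
python3 -m creep '[[[0,0,0.027,0,0,10,-1],[0,0,0.027,0,0,18,-1],[0,0,0.027,0,0,22,-1],[0,0,0,0,0,24,-1],[0,0,0,0,0,22,-1],[0,0,0,0,0,18,-1],[0,0,0,0,0,12,-1],[0,0,0,0,0,7,-1],[0,0,0,0,0,3,-1],[0,0,0,0,0,0,-1],[0,0,0,0,0,0,-1]]]'
python3 -m creep '[[[0,0,0,0,0,1.5,-1],[0,0,0,0,0,1.5,-1],[0,0,0,0,0,0,-1]]]'
```

```text
t: 11.62
ee_pos: [0.4356, 0.1702, 0.0524]
tool_rot: [3.141, 0.001, -2.801]
ft_force: [0.2, 0.5, -2.7]
opening: 0.0254
gripper_force: 30.0
t: 11.87
ee_pos: [0.4354, 0.1699, 0.0494]
tool_rot: [3.141, 0.001, -2.802]
ft_force: [-0.4, -0.4, -2.4]
opening: 0.0261
gripper_force: 30.0
```

```bash
python3 -m creep '[[[0,0,0,0,0,1,-1],[0,0,0,0,0,1,-1],[0,0,0,0,0,0,-1]]]'
python3 -m creep '[[[0,0,0,0,0,0.7,-1],[0,0,0,0,0,0,-1]]]'
python3 -m creep '[[[0,0,0,0,0,0.7,-1],[0,0,0,0,0,0,-1]]]'
```

```text
t: 12.12
ee_pos: [0.4355, 0.1699, 0.0475]
tool_rot: [3.141, 0.001, -2.802]
ft_force: [-0.8, -0.9, 2.0]
opening: 0.0256
gripper_force: 30.0
t: 12.28
ee_pos: [0.4355, 0.1699, 0.0475]
tool_rot: [3.141, 0.0, -2.802]
ft_force: [-3.5, -1.2, 11.5]
opening: 0.0258
gripper_force: 30.0
t: 12.45
ee_pos: [0.4355, 0.1699, 0.0475]
tool_rot: [3.141, 0.0, -2.802]
ft_force: [-6.2, -1.8, 20.4]
opening: 0.026
gripper_force: 30.0
```

```bash
python3 -m creep '[[[0,0,0,0,0,-1.5,-1],[0,0,0,0,0,0,0.0],[0,0,0,0,0,0,0.0],[0,0,0,0,0,0,0.0],[0,0,0,0,0,0,0.0],[0,0,0,0,0,0,0.0],[0,0,0,0,0,0,0.0],[0,0,0,6,0,0,0.0],[0,0,0,10,0,0,0.0],[0,0,0,9,0,0,0.0],[0,0,0,4,0,0,0.0],[0,0,0,0,0,0,0.0]]]'
python3 - <<'E'
from h import *
np.set_printoptions(precision=1,suppress=True)
a=snap('scene','s6'); o=observe(); print(o['ee_pos'],o['tool_rot'])
p=proj(a,(.435,.17,.04)).astype(int); x,y=p[0]-60,p[1]-55
cv2.imwrite('pics/c6.png',cv2.resize(a['color'][y:y+100,x:x+130],(780,600)))
P=cloud(a); X,Y,Z=loc(P,np.array(o['ee_pos'][:2])*1e3,np.degrees(o['tool_rot'][2])+180)
m=(X>-40)&(X<90)&(abs(Y)<30)&(Z>4)&(Z<42); print('frame',m.sum(),np.percentile(X[m],[1,99]),np.percentile(Y[m],[1,99]))
for lo in range(-20,80,20):
    k=m&(X>lo)&(X<lo+20); print(lo,k.sum(),np.percentile(Y[k],[3,10]))
k=(X>-40)&(X<90)&(abs(Y)<20)&(Z>60)&(Z<95); k&=(X>12); print('slides back',np.percentile(X[k],99),np.percentile(Z[k],[50,95]),np.percentile(Y[k],[3,97]))
E
```

```text
t: 13.45
ee_pos: [0.4062, 0.1595, 0.0471]
tool_rot: [3.141, -0.001, -2.801]
ft_force: [0.0, 0.4, 0.8]
opening: 0.0461
gripper_force: 0.0
[0.4 0.2 0. ] [ 3.1 -0.  -2.8]
frame 423 [-33.4  78.4] [-19.2  18.3]
-20 137 [-17.8 -17.5]
0 50 [-21.9 -17.7]
20 53 [-18.7 -18. ]
40 58 [-18.7 -17.8]
60 61 [-18.4 -18.1]
slides back 15.05719907476466 [80.2 81.7] [ 1.9 10.2]
```

View pics/c6.png

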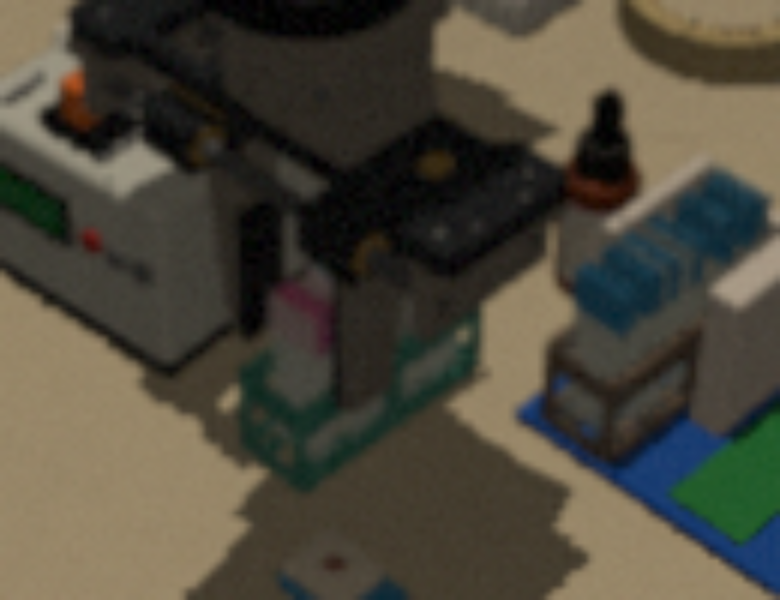

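The rack stands free and upright on the bench, and the fingers straddle its front end (crop (330,330)). I close and lift.

```bash
python3 -m creep '[[[0,0,0,0,0,0,-1],[0,0,0,0,0,0,-1],[0,0,0,0,0,0,-1],[0,0,0,0,0,0,-1],[0,0,0,0,0,0,-1],[0,0,0,0,0,0,-1],[0,0,0,0,0,-2,-1],[0,0,0,0,0,-4,-1],[0,0,0,0,0,-8,-1],[0,0,0,0,0,-12,-1],[0,0,0,0,0,-14,-1],[0,0,0,0,0,-14,-1]]]'
python3 -m creep '[[[0,0,0,0,0,-14,-1],[0,0,0,0,0,-14,-1],[0,0,0,0,0,-14,-1],[0,0,0,0,0,-12,-1],[0,0,0,0,0,-8,-1],[0,0,0,0,0,0,-1],[0,0,0,0,0,0,-1]]]'
python3 - <<'E'
from h import *
np.set_printoptions(precision=1,suppress=True)
a=snap('scene','s7'); b=snap('top','t7'); o=observe()
for c in(a,b):
    P=cloud(c); X,Y,Z=loc(P,np.array(o['ee_pos'][:2])*1e3,np.degrees(o['tool_rot'][2])+180)
    z0=o['ee_pos'][2]*1e3-47.5; Z=Z-z0
    m=(X>-40)&(X<90)&(abs(Y)<30)&(Z>-5)&(Z<43); print('frame',m.sum(),np.percentile(X[m],[1,99]),np.percentile(Y[m],[1,99]))
    for lo in range(-25,90,15):
        k=m&(X>lo)&(X<lo+15)
        if k.sum()>4: print(lo,k.sum(),'zmin',np.percentile(Z[k],[2,98]),'y',np.percentile(Y[k],[3,97]))
E
```

```text
t: 14.5
ee_pos: [0.4075, 0.1598, 0.1021]
tool_rot: [-3.141, -0.001, -2.802]
ft_force: [0.1, 0.2, -3.1]
opening: 0.0258
gripper_force: 30.0
t: 15.08
ee_pos: [0.4078, 0.1601, 0.1635]
tool_rot: [3.141, 0.001, -2.801]
ft_force: [0.2, -0.3, -3.4]
opening: 0.0257
gripper_force: 30.0
frame 620 [-22.1  77.5] [-18.5  16.7]
-25 151 zmin [ 4.6 42.3] y [-18.   16.6]
-10 125 zmin [ 4.5 42.5] y [-18.1  15.6]
5 73 zmin [ 4.2 41.5] y [-18.3  -6.3]
20 77 zmin [ 5.3 41.7] y [-18.5  -9.2]
35 54 zmin [ 4.4 41.7] y [-18.4 -10.4]
50 64 zmin [ 4.2 41.7] y [-18.1  -8.9]
65 76 zmin [ 4.3 42.5] y [-18.4  -8.3]
frame 44 [59.7 78.3] [-15.3  17.3]
50 10 zmin [13.6 40.1] y [-6.1 13.9]
65 34 zmin [ 5. 43.] y [-15.3  16.9]
```

```bash
python3 -m creep '[[[0,0,0,-4,-6,0,-1],[0,0,0,-8,-13,0,-1],[0,0,0,-13,-20,0,-1],[0,0,0,-14,-21,0,-1],[0,0,0,-14,-21,0,-1],[0,0,0,-13,-20,0,-1],[0,0,0,-11,-17,0,-1],[0,0,0,-8,-13,0,-1],[0,0,0,-5,-7,0,-1],[0,0,0,0,0,0,-1],[0,0,0,0,0,0,-1],[0,0,0,0,0,0,-1]]]'
python3 - <<'E'
from h import *
np.set_printoptions(precision=1,suppress=True)
a=snap('scene','s8'); b=snap('top','t8'); o=observe(); print(np.array(o['ee_pos'])*1e3)
th=np.degrees(o['tool_rot'][2])+180; print(th)
for n,c in(('s',a),('t',b)):
    P=cloud(c); X,Y,Z=loc(P,np.array(o['ee_pos'][:2])*1e3,th)
    f=(X>-40)&(X<90)&(abs(Y)<25)&(Z>122)&(Z<158); print(n,'frame',f.sum(),np.percentile(X[f],[1,99]),np.percentile(Y[f],[1,99]))
    w=(X>20)&(X<95)&(abs(Y)<100)&(Z>73)&(Z<81); h=np.histogram(Y[w],bins=np.arange(-96,100,4)); print('walltops',h[0]); 
    for lo,hi in((-45,-12),(12,45)):
        k=w&(Y>lo)&(Y<hi)&(X<70)
        if k.sum()>10: print(lo,k.sum(),np.percentile(Y[k],[2,98]),np.percentile(X[k],[2]))
cv2.imwrite('pics/c8.png',np.hstack([cv2.resize(b['color'][100:200,270:370],(400,400)),cv2.resize(a['color'][140:240,260:360],(400,400))]))
E
```

```text
t: 16.18
ee_pos: [0.5377, 0.0608, 0.1627]
tool_rot: [3.141, -0.001, -2.8]
ft_force: [-0.7, -0.3, -1.7]
opening: 0.0257
gripper_force: 30.0
[538.   61.  163.1]
19.579239844882807
s frame 466 [-24.2  76.5] [-18.4  18.6]
walltops [ 0 30 45 10  0  3 21  1  0  2  0  1  1  0 32 40 38 35 13  0  0  0  0  0
  0  0  0  0  0  4  5  2  0  0  0  0  7  6  1  3  3  3  4  0 13 47 19  0]
-45 131 [-38.2 -22.7] [20.8]
12 11 [22.  28.9] [22.3]
t frame 58 [-19.9  79.5] [-17.2  18. ]
walltops [ 0  0  0  0  0  0  0  0  0  0  0  0  0  0  0  0  0  0  0  0  0  0  0  0
  0  0  0  0  0 28 40 24 18  5  0  2  2  1  3  3  2  5  0  0 29 50 22  0]
12 63 [21.3 35.2] [23.8]
```

View pics/c8.png

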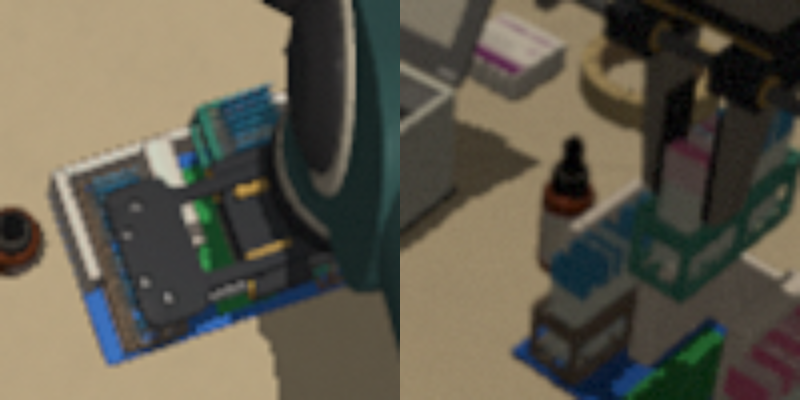

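The rack hangs over the free middle bay, level and between its walls (top crop (215,180), scene crop (700,240)). It sits within about 0.5 mm of the bay axis, so I lower it.

```bash
python3 -m creep '[[[0,0,0,0,-0.5,6,-1],[0,0,0,0,0,8,-1],[0,0,0,0,0,9,-1],[0,0,0,0,0,9,-1],[0,0,0,0,0,8,-1],[0,0,0,0,0,6,-1],[0,0,0,0,0,4,-1],[0,0,0,0,0,0,-1]]]'
python3 -m creep '[[[0,0,0,0,0,6,-1],[0,0,0,0,0,8,-1],[0,0,0,0,0,8,-1],[0,0,0,0,0,8,-1],[0,0,0,0,0,7,-1],[0,0,0,0,0,6,-1],[0,0,0,0,0,4,-1],[0,0,0,0,0,2,-1],[0,0,0,0,0,0,-1]]]'
```

```text
t: 16.95
ee_pos: [0.5383, 0.0594, 0.112]
tool_rot: [3.141, -0.002, -2.802]
ft_force: [-0.9, -0.0, -2.2]
opening: 0.0258
gripper_force: 30.0
t: 17.7
ee_pos: [0.5387, 0.0595, 0.0637]
tool_rot: [3.142, -0.001, -2.802]
ft_force: [0.1, 0.0, -2.7]
opening: 0.0258
gripper_force: 30.0
```

```bash
python3 -m creep '[[[0,0,0,0,0,3,-1],[0,0,0,0,0,2.5,-1],[0,0,0,0,0,1,-1],[0,0,0,0,0,0,-1]]]'
python3 -m creep '[[[0,0,0,0,0,1,-1],[0,0,0,0,0,0,-1]]]'
python3 -m creep '[[[0,0,0,0,0,0.8,-1],[0,0,0,0,0,0,-1]]]'
```

```text
t: 18.03
ee_pos: [0.5388, 0.0595, 0.0576]
tool_rot: [3.142, -0.0, -2.801]
ft_force: [-0.4, -0.9, -2.4]
opening: 0.0259
gripper_force: 30.0
t: 18.2
ee_pos: [0.539, 0.0596, 0.0567]
tool_rot: [3.142, 0.0, -2.801]
ft_force: [-0.2, -0.6, -2.9]
opening: 0.0257
gripper_force: 30.0
t: 18.37
ee_pos: [0.5389, 0.0596, 0.0559]
tool_rot: [-3.142, 0.0, -2.801]
ft_force: [0.4, -0.1, -2.5]
opening: 0.0257
gripper_force: 30.0
```

```bash
python3 -m creep '[[[0,0,0,0,0,0.8,-1],[0,0,0,0,0,0,-1]]]'
python3 -m creep '[[[0,0,0,0,0,0.6,-1],[0,0,0,0,0,0,-1]]]'
```

```text
t: 18.53
ee_pos: [0.5391, 0.0596, 0.0553]
tool_rot: [3.142, 0.0, -2.802]
ft_force: [-0.2, 0.1, -0.5]
opening: 0.026
gripper_force: 30.0
t: 18.7
ee_pos: [0.5391, 0.0596, 0.0553]
tool_rot: [3.141, 0.0, -2.802]
ft_force: [-2.3, 0.1, 5.4]
opening: 0.0258
gripper_force: 30.0
```

Seated on the liner: contact at z 0.0553, so the underside is at about 8 mm. I release modestly, rise, and move away for a check.

```bash
python3 -m creep '[[[0,0,0,0,0,-0.6,-1],[0,0,0,0,0,0,-0.13],[0,0,0,0,0,0,-0.13],[0,0,0,0,0,0,-0.13],[0,0,0,0,0,0,-0.13],[0,0,0,0,0,0,-0.13],[0,0,0,0,0,-4,-0.13],[0,0,0,0,0,-8,-0.13],[0,0,0,0,0,-15,-0.13],[0,0,0,0,0,-25,-0.13],[0,0,0,0,0,-30,-0.13],[0,0,0,0,0,-30,-0.13]]]'
python3 -m creep '[[[0,0,0,0,0,-20,-0.13],[0,0,0,10,20,-10,-0.13],[0,0,0,15,30,0,-0.13],[0,0,0,15,30,0,-0.13],[0,0,0,15,30,0,-0.13],[0,0,0,15,30,0,-0.13],[0,0,0,15,30,0,-0.13],[0,0,0,10,30,0,-0.13],[0,0,0,5,20,0,-0.13],[0,0,0,0,10,0,-0.13],[0,0,0,0,0,0,-0.13],[0,0,0,0,0,0,-0.13]]]'
python3 - <<'E'
from h import *
np.set_printoptions(precision=1,suppress=True)
a=snap('scene','s9'); b=snap('top','t9')
for n,c,c0 in(('s',a,'s0'),('t',b,'t0')):
    P=cloud(c); X,Y,Z=loc(P,(566,69),19.4)
    f=(X>-75)&(X<52.5)&(abs(Y)<21)&(Z>14)&(Z<100); print(n,f.sum(),'X',np.percentile(X[f],[1,99]),'Y',np.percentile(Y[f],[1,99]),'Z',np.percentile(Z[f],99))
    s=f&(Z>75); print('slides X',np.percentile(X[s],[1,99]),'Y',np.percentile(Y[s],[2,98]),'Z',np.median(Z[s]))
B=cv2.resize(b['color'][100:250,170:370],(533,400)); S=cv2.resize(a['color'][160:270,290:383],(267,316)); S=np.vstack([S,np.zeros((84,267,3),np.uint8)])
cv2.imwrite('pics/c9.png',np.vstack([np.hstack([B,S])]))
E
```

```text
t: 19.7
ee_pos: [0.5386, 0.0593, 0.1687]
tool_rot: [-3.141, -0.001, -2.802]
ft_force: [0.9, 1.0, 0.8]
opening: 0.0401
gripper_force: 0.0
t: 20.7
ee_pos: [0.3687, 0.2426, 0.1975]
tool_rot: [-3.141, 0.001, -2.802]
ft_force: [-0.3, -0.4, 0.0]
opening: 0.0396
gripper_force: 0.0
s 990 X [-52.7  41.1] Y [-20.2  18.1] Z 91.01648759774618
slides X [-39.9  41.3] Y [-12.6  13.8] Z 87.4929986257895
t 790 X [-49.7  50.6] Y [-20.9  18.1] Z 91.13010228669935
slides X [-35.6  43.7] Y [-13.2  12.1] Z 86.14001280397432
```

View pics/c9.png

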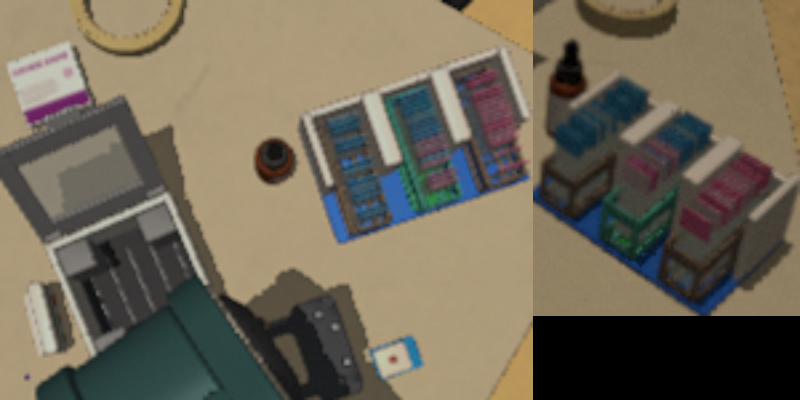

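The green rack sits fully home, in line with its parked neighbours (top crop (425,145), scene crop (650,180)). The cover is open, the other things are where they were, and the arm is clear.

```bash
python3 -c "
from plant import *
print(job_done())"
```

```text
the job is handed in; nothing more can be done
None
```

The job is handed in: the cover is open, and the rack was stood on the bench, re-gripped by one end and set fully home in the green-lined bay, held end at the open front; nothing else looked disturbed in the last picture.

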